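# Crack open the stuck lid of the dry box with its lid hook

### The arm

A 7-joint arm with a two-finger parallel gripper is mounted at the origin on a cart in front of the work surface, level with it; the furniture and walls round the work are solid. World frame = base frame: x ahead of the robot, y to its left, z up, the work surface at z = 0. Lengths are in m, angles in rad, forces in N, time in s.
With the tool pointing down it reaches from about 0.425 to 0.925 m from the base axis. Payload 6.8 kg.
Tool frame: the origin (TCP) lies at the centre of the arm's flange, where the gripper is bolted on; the fingertips stand 182 mm ahead of it and the grasp point (between the pads) lies 163 mm ahead of it; z points along the fingers, y is the line along which they close (so a half turn about z gives the same grasp; the last joint's range is limited). The gripper opens to 88 mm and grips with 3 to 60 N. Pads are 20 mm wide; open, the fingers measure 115 mm over their backs; the gripper's body (75 mm by 178 mm) begins 61 mm behind the grasp point.
Start: joints at [1.095, 0.477, 0.022, 1.555, -0.011, 1.109, -0.083], TCP at [0.243, -0.63, 0.405] pointing down, gripper open.
Joint ranges: [-2.96, 2.96], [-0.34, 2.1], [-1.41, 1.46], [0.24, 2.44], [-1.37, 4.51], [0.17, 1.92], [-2.96, 2.96]. Speed limits (rad/s): [2.39, 2.39, 3.14, 3.14, 3.14, 3.14, 3.14].

### API

Orientations are given as a unit quaternion [w, x, y, z].
In Python, from station import manip gives the robot as it stands.
- The arm moves only by the tool move_arm, never from a script. Its argument "targets" is a list that holds one entry, the list of rows, each a list of 5 numbers: the shift along the tool's x, y, z in cm, then the turn about the tool's z in degrees, then the opening, from 0 (shut) to 1 (fully open). In form: [[[tx, ty, tz, roll, fingers], ...]]. A call has 1 to 10 rows; each row shifts and turns the commanded pose from where the row before left it, along the tool's axes as they then stand; what a row does not reach is not made up. A row lasts 1/12 s, in which the tool goes at most 41.7 mm and 7.16 degrees, less where a joint would pass 70% of its speed; a pose out of reach is approached as far as the arm can. A call is refused whole if a number of a shift passes 4.17 or a number of a turn 7.16, either way. A call with a gripper value outside its range is refused whole. The fingers move at their own pace and stop on an object; the grip force is fixed at half the most. Time passes only in rows, so rows that do not move let the fingers close. It gives the time, the measured TCP pose, the force, the opening and the grip force at its end, in the units of the state.
- manip.get_state(): the state, without advancing time (a new reading comes with each control period).
- manip.get_image(name): name is "scene" or "top" or "wrist"; returns the picture (420x560x3 uint8, red, green, blue); there is no depth.
- manip.camera_params(name): a dict with "fx", "fy", "cx", "cy" (pixels), "dist_coeffs" ([k1, k2, p1, p2, k3] as OpenCV has them; the pictures are not rectified), "world_to_cam" (4x4, takes a point from world to camera coordinates). Camera axes: x right, y down, z forward; pixel columns grow to the right and rows downward; lengths in m; the calibration is good to about 2 mm. A picture is of the moment at which its call begins: read the wrist's pose just before it. camera_params takes no time and is no camera call; for the wrist camera it gives the pose at the moment of the call.
- manip.hand_in(): hands the job in; it is judged then, once.
The state is a dict: "t": time; "joint_pos": joint angles; "joint_velocities": joint speeds; "tau": joint torques, N m; "ee_pos": TCP position; "eef_rot": TCP orientation; "contact_force": force on the tool from outside, world axes, zero at the start; "moment": the same for the moment, N m; "gripper_width": finger opening in m; "finger_force": force on a finger pad.
Only numpy, scipy, OpenCV 4.12 (cv2) and the standard library are available. Lean on these libraries where they do the work, as an engineer would, in place of code of your own. Each camera call takes 0.05 s, during which the arm holds its last target. There are 200 camera calls.

### The job

The lid of the dry box sticks to its rubber seal and has to be cracked open so that the box breathes in slowly. Take the lid hook out of its stand, let it down into the wide pocket at the left end of the sunk lift bar, hook it under the bar from the front and, with the lid still shut, slide it along under the bar to the centre mark so that the seal will let go evenly; then pull straight up until the seal breaks and hold the lid on the hook with its front edge a finger's breadth (about 20 mm) open, never letting it fly up more than a hand's breadth. The program finishes while still holding the lid like this, with only the hook touching the lid, and the other things on the bench stay where they are.

Things in the scene. Friction and masses are not known exactly. Their poses are not given: they have to be found in the camera images.
- lid_hook: Loose lid hook, 140 g, upright in its stand. Origin: centre of its flat-sided black cross grip, 18 (its x) x 90 (y) x 26 mm (z); z up. Grip it from above at the middle, across the 18 mm. Below hangs a 6 mm steel rod: from z=-35 to -53 mm cranked to x=-10 mm, then straight down (shank) to a J-shaped end (see hook_seat), lowest point z=-115 mm. Its +x points roughly away from the robot.
- hook_seat (a point): On the hook at (0, 0, -109) mm: middle of the J's inner floor, where the bar's underside rests. The J lies in the hook's x-z plane, 26 mm long (x -13 to +13), 6 mm thick in y: shank at x=-10, floor (rod axis z=-112), toe at x=+10 turned up to z=-103 mm. Its mouth, 14 mm wide, opens upward; the toe points to +x.
- hook_stand: Fixed steel stand 100 x 110 x 152 mm, origin at the centre of its underside. Two cheeks 8 mm thick at y=+-37 mm (inner faces 66 mm apart) end in open forks; the hook's cross grip lies in them along y, grip centre 150 mm above the bench, with 3 mm play each way in x. The prongs stand 15 mm up beside the grip: lift it straight up to take it out.
- dry_box: Fixed grey box with bright lid, 224 (x) x 250 (y) x 124 mm closed; origin at the centre of its underside, +x to the hinge side (away from the robot), +y left. Round dial and brass fitting in front, clear window in the lid. Near the lid's front edge a lift bar lies sunk in a pan (floor at z=88 mm, front and rear walls at x=-98 and -28 mm) under a key-shaped opening in the 3 mm top plate.
- bar_mark (a point): 8 mm round steel bar in the lid, along y. Origin: on its axis at the centre mark (dark line across the plate at mid-width), x=-55 mm in the box, 10 mm below the lid's top, 114 mm above the bench when shut; axes as the box's, tilting with the lid. The opening in front of it is 15 mm wide from y=-55 to +50 mm, and the plate covers all from 1 mm behind it: only the hook fits, not fingers.
- bar_pocket (a point): On the bar's axis, 70 mm left (+y) of its origin, at the middle of the wide pocket of the opening: y=+50 to +90 mm, reaching 37 mm in front of the bar. Lower the J here wholly in front of the bar (hook origin at x=-23 mm), its floor axis 16 mm below the bar's axis (hook origin 96 mm above the bar's axis), then move to x=0. Seated, the hook origin is 105 mm above the bar's axis.
- box_lid (a joint): Lid angle, rad: 0 shut, up to 0.9, grows as the front rises. Hinge axis along y at x=+120, z=76 mm in the box: 0.01 rad lifts the front edge 2.3 mm and the bar 1.75 mm. The seal resists at once and lets go within 7 mm of opening at the front edge; breaking it takes some 15 to 20 N straight up at the bar; after that 4 to 9 N carry the lid, which falls shut if let go.
- tweezers: bystander: loose steel tweezers lying on the bench, 124 mm long; origin at the centre of the underside
- side_cutters: bystander: loose side cutters with blue handles, 126 mm long, lying on the bench; origin at the centre of the underside
- steel_dish: bystander: loose pressed steel dish with small gears, 99 mm across, 19 mm high; origin at the centre of the underside
- loupe: bystander: loose black loupe, 36 mm across, 34 mm high; origin at the centre of the underside
- motor_out_1: bystander: loose small gear motor, 38 x 12 x 12 mm, lying on the bench; origin at the underside
Mind the look-alikes: they are no part of the job. Of the things shaped like the lid_hook, the black one is meant.

How it is judged:
By the outcome, as a careful person would: the job done as asked, in the order asked, and still so for the second after the job is handed in, while the arm keeps its last pose, push and grip.
It also fails if it takes over 42 s, if anything falls off the work surface, if the arm or the gripper's body presses on something with over 40 N, if the wrist force passes 120 N, or if a joint passes its speed limit or range.

## Working session

There is one attempt and no reset: what is moved stays moved. The work goes in short steps, Python scripts to look and compute and a tool call to move; the robot and the scene stay as the last step left them, time stands still between calls to the robot, and variables do not carry over. Pictures are saved under pics/ and viewed, at most 10 in all, crops included, and the job is handed in when it is done.

Besides the shell and the picture viewer there is one more tool, called in YAML: its name, and indented under it one key for each argument. move_arm: Moves the arm, as the interface text tells. Its arguments: {"type":"object","properties":{"targets":{"type":"array","items":{"type":"array","items":{"type":"array","items":{"type":"number"}}}}},"required":["targets"]}

```bash
mkdir -p pics
python3 - <<'E'
from station import manip
import cv2,json
s=manip.get_state(); print({k:s[k] for k in('t','ee_pos','eef_rot','gripper_width','contact_force')})
for n in('scene','top'):
    p=manip.camera_params(n); print(n,p)
    cv2.imwrite(f'pics/{n}0.png',manip.get_image(n)[:,:,::-1])
E
```

```text
{'t': 0.0, 'ee_pos': array([ 0.24260883, -0.62960034,  0.40371462]), 'eef_rot': array([-8.61783057e-04,  9.83138930e-01,  1.82857989e-01, -2.40895308e-04]), 'gripper_width': 0.087902583965714, 'contact_force': array([-0.15350895,  0.43049817,  0.20135158])}
scene {'fx': 480.6701759286833, 'fy': 480.6701759286833, 'cx': 278.79255166060864, 'cy': 209.6752965008648, 'dist_coeffs': array([-0.03192305,  0.        ,  0.        ,  0.        ,  0.        ]), 'world_to_cam': array([[-0.56142272, -0.82752766,  0.00157869,  0.22593266],
       [-0.60343399,  0.40808307, -0.68508075,  0.4389419 ],
       [ 0.56627904, -0.38557253, -0.72846543,  1.19092627],
       [ 0.        ,  0.        ,  0.        ,  1.        ]])}
top {'fx': 399.8012604615169, 'fy': 399.8012604615169, 'cx': 288.639412806785, 'cy': 201.240680473341, 'dist_coeffs': array([0.01275647, 0.        , 0.        , 0.        , 0.        ]), 'world_to_cam': array([[ 0.02436744, -0.99964184,  0.01106442, -0.1017601 ],
       [-0.9940984 , -0.02539966, -0.10546669,  0.5503273 ],
       [ 0.10570995, -0.00842917, -0.99436128,  1.12135617],
       [ 0.        ,  0.        ,  0.        ,  1.        ]])}
```

View pics/scene0.png

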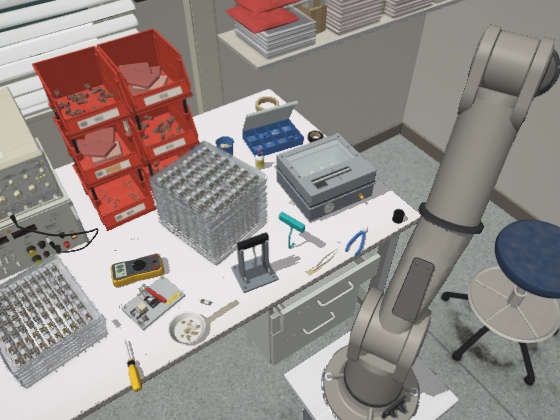

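View pics/top0.png

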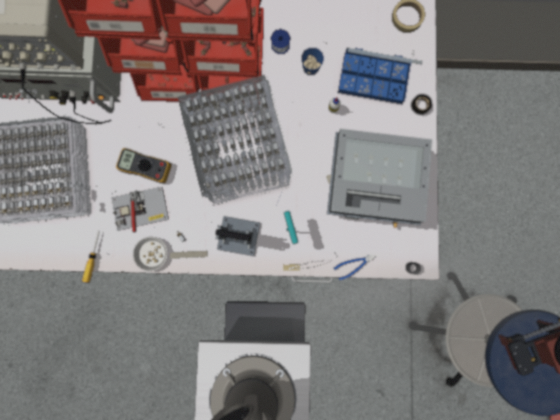

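The scene view shows the stand with the black grip at about (254,241) and the box with the sunk bar opening at about (333,178). The teal look-alike hook is at (292,220). In the top view, the grip is at about (235,236), the box at (382,176) and the bar slot at about (372,198).

```bash
cat > h.py <<'E'
from station import manip
import cv2, numpy as np
from scipy.spatial.transform import Rotation as R
def ray(p,uv):
    K=np.array([[p['fx'],0,p['cx']],[0,p['fy'],p['cy']],[0,0,1]]); T=np.array(p['world_to_cam'])
    n=cv2.undistortPoints(np.array([[uv]],float),K,np.array(p['dist_coeffs']))[0,0]
    d=T[:3,:3].T@np.r_[n,1]; return -T[:3,:3].T@T[:3,3], d/np.linalg.norm(d)
def plane(p,uv,z):
    c,d=ray(p,uv); return c+d*(z-c[2])/d[2]
def tri(obs):
    A=np.zeros((3,3));b=np.zeros(3);rs=[ray(p,uv) for p,uv in obs]
    for c,d in rs: M=np.eye(3)-np.outer(d,d);A+=M;b+=M@c
    x=np.linalg.solve(A,b); return x,[round(1000*np.linalg.norm(np.cross(x-c,d)),1) for c,d in rs]
def proj(p,X):
    T=np.array(p['world_to_cam']);K=np.array([[p['fx'],0,p['cx']],[0,p['fy'],p['cy']],[0,0,1]])
    return cv2.projectPoints(np.atleast_2d(np.array(X,float)),cv2.Rodrigues(T[:3,:3])[0],T[:3,3],K,np.array(p['dist_coeffs']))[0][:,0]
def st():
    s=manip.get_state(); w,x,y,z=s['eef_rot']; return s,np.array(s['ee_pos']),R.from_quat([x,y,z,w])
E
python3 - <<'E'
from h import *
np.set_printoptions(precision=4,suppress=True)
S=manip.camera_params('scene');T=manip.camera_params('top')
print('grip',tri([(S,(254,241)),(T,(235,236))]))
print('ends',plane(T,(218,236),.15),plane(T,(253,237),.15))
for uv in [(341,130),(437,138),(429,224),(330,216),(347,194),(400,198)]: print(uv,plane(T,uv,.124))
s,p,r=st(); print(r.as_matrix())
W=manip.camera_params('wrist'); M=np.array(W['world_to_cam']); c=-M[:3,:3].T@M[:3,3]; print('cam in tool',r.inv().apply(c-p)); print('cam axes in tool',(r.inv().as_matrix()@M[:3,:3].T)); print(W['fx'],W['cx'],W['cy'])
print('tcp',p)
E
```

```text
grip (array([0.4485, 0.049 , 0.1493]), [np.float64(1.8), np.float64(1.8)])
ends [0.4463 0.0907 0.15  ] [0.4459 0.0016 0.15  ]
(341, 130) [ 0.7393 -0.2236  0.124 ]
(437, 138) [ 0.724  -0.4824  0.124 ]
(429, 224) [ 0.4919 -0.458   0.124 ]
(330, 216) [ 0.5064 -0.1971  0.124 ]
(347, 194) [ 0.5659 -0.2414  0.124 ]
(400, 198) [ 0.5588 -0.382   0.124 ]
[[ 0.9331  0.3596 -0.0007]
 [ 0.3596 -0.9331  0.0015]
 [-0.0001 -0.0016 -1.    ]]
cam in tool [0.0805 0.0002 0.0195]
cam axes in tool [[ 0.0001 -0.956  -0.2933]
 [ 1.      0.0002 -0.    ]
 [ 0.0001 -0.2933  0.956 ]]
373.3551808396717 278.99106617849867 215.3013426903152
tcp [ 0.2426 -0.6296  0.4038]
```

```bash
cat >> h.py <<'E'
def plan(goal,yaw_deg,n=None):
    "rows (tool axes, cm/deg) from present pose to goal with tool x at world yaw"
    s,p,r=st(); m=r.as_matrix(); y0=np.degrees(np.arctan2(m[1,0],m[0,0])); dy=(yaw_deg-y0+180)%360-180
    n=n or int(np.ceil(max(np.linalg.norm(np.array(goal)-p)/.040,abs(dy)/7)))
    d=(np.array(goal)-p)/n; out=[]
    for i in range(n):
        a=np.radians(y0+dy*i/n); c,s_=np.cos(a),np.sin(a)
        out.append([round(100*(c*d[0]+s_*d[1]),2),round(100*(s_*d[0]-c*d[1]),2),round(-100*d[2],2),round(-dy/n,2)])
    print('now',p.round(4),'yaw',y0.round(2)); print(out)
E
python3 - <<'E'
from h import *
plan([.53,-.40,.44],87,10)
E
```

```text
now [ 0.2426 -0.6296  0.4038] yaw 21.07
[[np.float64(3.51), np.float64(-1.11), np.float64(-0.36), np.float64(-6.59)], [np.float64(3.61), np.float64(-0.7), np.float64(-0.36), np.float64(-6.59)], [np.float64(3.67), np.float64(-0.28), np.float64(-0.36), np.float64(-6.59)], [np.float64(3.68), np.float64(0.14), np.float64(-0.36), np.float64(-6.59)], [np.float64(3.64), np.float64(0.56), np.float64(-0.36), np.float64(-6.59)], [np.float64(3.55), np.float64(0.98), np.float64(-0.36), np.float64(-6.59)], [np.float64(3.41), np.float64(1.38), np.float64(-0.36), np.float64(-6.59)], [np.float64(3.23), np.float64(1.76), np.float64(-0.36), np.float64(-6.59)], [np.float64(3.01), np.float64(2.12), np.float64(-0.36), np.float64(-6.59)], [np.float64(2.74), np.float64(2.45), np.float64(-0.36), np.float64(-6.59)]]
```

move_arm:
  targets:
    - [[3.5,-1.1,-0.4,-6.6,1],[3.6,-0.7,-0.4,-6.6,1],[3.7,-0.3,-0.4,-6.6,1],[3.7,0.1,-0.4,-6.6,1],[3.6,0.6,-0.4,-6.6,1],[3.5,1.0,-0.4,-6.6,1],[3.4,1.4,-0.4,-6.6,1],[3.2,1.8,-0.4,-6.6,1],[3.0,2.1,-0.4,-6.6,1],[2.7,2.4,-0.4,-6.6,1]]

```text
t: 0.93
ee_pos: [0.5305, -0.4, 0.4445]
eef_rot: [-0.0, 0.723, 0.691, -0.0]
contact_force: [0.5, 0.2, -0.7]
gripper_width: 0.088
finger_force: 0.0
```

move_arm:
  targets:
    - [[0,0,0,0,1],[0,0,0,0,1],[0,0,0,0,1]]

```text
t: 1.18
ee_pos: [0.529, -0.4018, 0.444]
eef_rot: [-0.0, 0.725, 0.688, -0.001]
contact_force: [0.5, 0.1, -0.3]
gripper_width: 0.0879
finger_force: 0.0
```

```bash
cat > snap.py <<'E'
import sys,pickle
from h import *
n=sys.argv[1]; s,p,r=st(); W=manip.camera_params('wrist'); im=manip.get_image('wrist')
pickle.dump(W,open(f'pics/{n}.pkl','wb')); cv2.imwrite(f'pics/{n}.png',im[:,:,::-1]); print(s['t'],p,np.abs(s['joint_velocities']).max())
E
python3 snap.py w1; python3 -c "
from h import *
plan([.53,-.32,.44],87)"
```

```text
1.1833 [ 0.52896153 -0.40183566  0.44402818] 0.023976334480000163
now [ 0.5283 -0.4026  0.4441] yaw 86.92
[[np.float64(2.75), np.float64(-0.09), np.float64(0.14), np.float64(-0.03)], [np.float64(2.75), np.float64(-0.09), np.float64(0.14), np.float64(-0.03)], [np.float64(2.75), np.float64(-0.09), np.float64(0.14), np.float64(-0.03)]]
```

move_arm:
  targets:
    - [[2.7,0,0,0,1],[2.7,0,0,0,1],[2.7,0,0,0,1],[0,0,0,0,1],[0,0,0,0,1],[0,0,0,0,1]]

```text
t: 1.73
ee_pos: [0.5325, -0.3223, 0.4446]
eef_rot: [0.0, 0.726, 0.688, -0.001]
contact_force: [-0.6, -0.5, -0.9]
gripper_width: 0.0879
finger_force: 0.0
```

```bash
python3 snap.py w2
python3 - <<'E'
import cv2,numpy as np
a=cv2.imread('pics/w1.png');b=cv2.imread('pics/w2.png')
cv2.imwrite('pics/w12.png',np.hstack([a[:,80:480],b[:,80:480]]))
from h import *
plan([.447,-.06,.46],92)
E
```

```text
1.7333 [ 0.53253514 -0.32234847  0.44464114] 0.011406412981649365
now [ 0.5325 -0.3226  0.4445] yaw 86.87
[[np.float64(3.68), np.float64(-1.43), np.float64(-0.22), np.float64(-0.73)], [np.float64(3.7), np.float64(-1.38), np.float64(-0.22), np.float64(-0.73)], [np.float64(3.72), np.float64(-1.33), np.float64(-0.22), np.float64(-0.73)], [np.float64(3.73), np.float64(-1.28), np.float64(-0.22), np.float64(-0.73)], [np.float64(3.75), np.float64(-1.24), np.float64(-0.22), np.float64(-0.73)], [np.float64(3.76), np.float64(-1.19), np.float64(-0.22), np.float64(-0.73)], [np.float64(3.78), np.float64(-1.14), np.float64(-0.22), np.float64(-0.73)]]
```

View pics/w12.png

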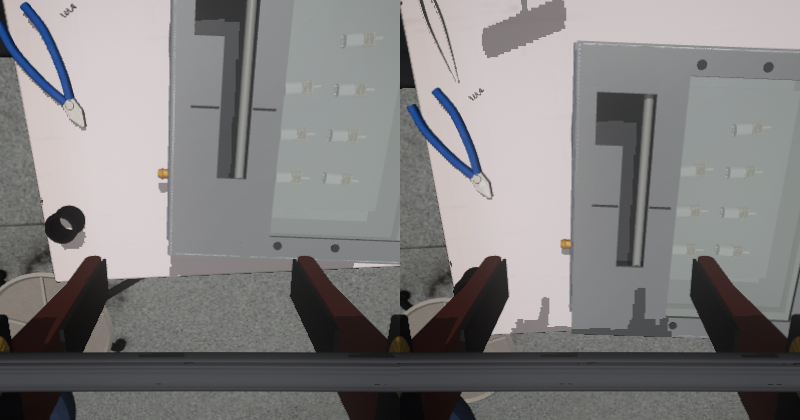

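The left half (w1) shows the centre mark at rows 106–110 and the slot's right end at (217–246,178). The right half (w2) shows the pocket's left edge at row 94, its corner at (596,94), the mark at row 207 and the slot's right end at row 266.

Run:
```python
from h import *
import pickle
np.set_printoptions(precision=4,suppress=True)
w1,w2=[pickle.load(open(f'pics/w{i}.pkl','rb')) for i in(1,2)]
def off(x): return x+80
pts={'markF_out':((191,106),(592-400,206)),'markF_in':((218,107),(219,206.5)),'markR_in':((253,109),(249,208)),'markR_out':((276,110),(271,208)),
'slotR_f':((217,178),(216,265.5)),'slotR_r':((246,179.5),(243.5,267)),'corner_step':((223,36),(221.5,146))}
for k,(a,b) in pts.items():
    A=(a[0]+80,a[1]);B=(b[0]+80,b[1]); print(k,*tri([(w1,A),(w2,B)]), plane(w1,A,.124)[:2],plane(w2,B,.124)[:2])
for n,uv in{'pocketFL':(276,93),'pocketRL':(336,94.5),'lidFL':(254,42),'barfar':(330,95)}.items(): print(n,plane(w2,uv,.124))
# gray crop enlargement
im=cv2.imread('pics/w2.png')[85:275,260:370]; cv2.imwrite('pics/c2.png',cv2.resize(im,None,fx=3,fy=3,interpolation=cv2.INTER_CUBIC))
```

```text
markF_out [ 0.5263 -0.325   0.1279] [np.float64(0.0), np.float64(0.0)] [ 0.5262 -0.325 ] [ 0.5261 -0.3261]
markF_in [ 0.5477 -0.3268  0.127 ] [np.float64(0.9), np.float64(0.9)] [ 0.547  -0.3269] [ 0.5487 -0.3277]
markR_in [ 0.5735 -0.3297  0.1263] [np.float64(0.1), np.float64(0.1)] [ 0.5739 -0.3298] [ 0.5737 -0.3304]
markR_out [ 0.592  -0.3315  0.1235] [np.float64(0.2), np.float64(0.2)] [ 0.5917 -0.3315] [ 0.5921 -0.3314]
slotR_f [ 0.5442 -0.3831  0.1205] [np.float64(0.1), np.float64(0.1)] [ 0.5441 -0.3824] [ 0.544  -0.3814]
slotR_r [ 0.5682 -0.3854  0.1213] [np.float64(0.2), np.float64(0.2)] [ 0.5677 -0.3848] [ 0.5681 -0.3842]
corner_step [ 0.5524 -0.2776  0.1253] [np.float64(0.1), np.float64(0.1)] [ 0.5524 -0.2774] [ 0.5526 -0.2777]
pocketFL [ 0.5345 -0.2366  0.124 ]
pocketRL [ 0.5803 -0.2402  0.124 ]
lidFL [ 0.5204 -0.2003  0.124 ]
barfar [ 0.5757 -0.2403  0.124 ]
```

move_arm:
  targets:
    - [[3.7,-1.4,-0.2,-0.7,1],[3.7,-1.4,-0.2,-0.7,1],[3.7,-1.3,-0.2,-0.7,1],[3.7,-1.3,-0.2,-0.7,1],[3.7,-1.2,-0.2,-0.7,1],[3.7,-1.2,-0.2,-0.7,1],[3.7,-1.1,-0.2,-0.7,1],[0,0,0,0,1],[0,0,0,0,1],[0,0,0,0,1]]

```text
t: 2.62
ee_pos: [0.4486, -0.0618, 0.4588]
eef_rot: [0.0, 0.696, 0.718, -0.0]
contact_force: [-0.0, -0.6, -0.9]
gripper_width: 0.0878
finger_force: 0.0
```

```bash
python3 snap.py w3
```

```text
2.6167 [ 0.44860953 -0.06181593  0.45880824] 0.017827514943586566
```

move_arm:
  targets:
    - [[2.5,0,0,0,1],[2.5,0,0,0,1],[0,0,0,0,1],[0,0,0,0,1],[0,0,0,0,1]]

```text
t: 3.08
ee_pos: [0.447, -0.012, 0.4584]
eef_rot: [-0.0, 0.696, 0.718, -0.0]
contact_force: [0.1, -0.7, -0.2]
gripper_width: 0.0878
finger_force: 0.0
```

```bash
python3 snap.py w4
python3 - <<'E'
import cv2,numpy as np
a=cv2.imread('pics/w3.png');b=cv2.imread('pics/w4.png')
cv2.imwrite('pics/w34.png',np.hstack([a[:,80:480],b[:,80:480]]))
E
```

```text
3.0833 [ 0.44704859 -0.01197127  0.45836245] 0.004895518452677615
```

View pics/w34.png

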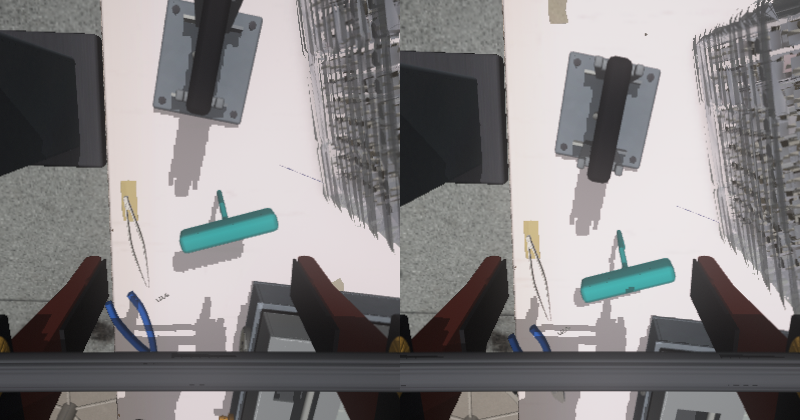

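View pics/c2.png

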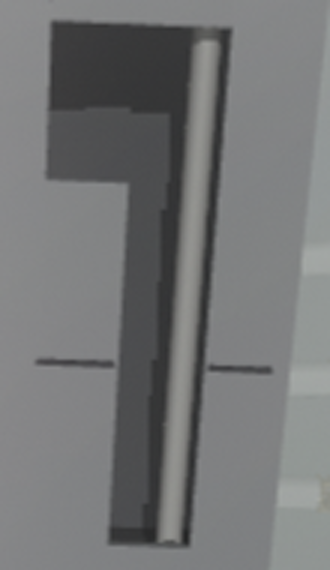

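The w4 half shows the black grip axis running from (620,58) to (600,182), lying in the stand forks. The stand plate corners are at (571,51), (660,68), (640,174) and (556,156). The crop shows the bar axis from (207,40) to (170,542), and the mark at row 365.

Run:
```python
from h import *
import pickle
np.set_printoptions(precision=4,suppress=True)
w1,w2,w3,w4=[pickle.load(open(f'pics/w{i}.pkl','rb')) for i in(1,2,3,4)]
yaw=lambda a,b:np.degrees(np.arctan2(*(b-a)[1::-1]))
c=lambda x,y:(260+(x-1)/3,85+(y-1)/3)
def ax(P,a,b,z): 
    a=plane(P,a,z);b=plane(P,b,z); print(a[:2],b[:2],'len',np.linalg.norm(a-b).round(4),'dir',np.degrees(np.arctan2((b-a)[1],(b-a)[0])).round(2))
print('bar');ax(w2,c(170,542),c(207,40),.114)
print('slot rear');ax(w2,c(189,545),c(231,30),.124)
print('pocket front');ax(w2,c(46,179),c(51,22),.124)
print('slot front');ax(w2,c(108,542),c(129,182),.124)
print('mark');ax(w2,c(36,361),c(272,370),.124)
print('pocket L');ax(w2,c(51,22),c(231,28),.124)
print('lid front w2');ax(w2,(251,331),(254,42),.124)
print('lid front w1');ax(w1,(249,252),(252,0),.124)
print('grip bottom end',tri([(w3,(280,114)),(w4,(280,181))]))
print('grip');ax(w4,(280,181),(300,58),.155)
for z in(.004,.008):
  q=[plane(w4,u,z) for u in[(251,51),(340,68),(320,174),(236,156)]]; print('plate',np.mean(q,0),[np.degrees(np.arctan2(*(q[j]-q[i])[1::-1])).round(1) for i,j in((0,1),(3,2),(2,1),(3,0))],[np.linalg.norm(q[j]-q[i]).round(4) for i,j in((0,1),(3,2),(2,1),(3,0))])
```

```text
bar
[ 0.5627 -0.3869] [ 0.5759 -0.2425] len 0.145 dir 84.75
slot rear
[ 0.5674 -0.3835] [ 0.5808 -0.2404] len 0.1437 dir 84.63
pocket front
[ 0.5315 -0.2753] [ 0.5351 -0.2359] len 0.0395 dir 84.88
slot front
[ 0.5437 -0.3813] [ 0.5535 -0.2773] len 0.1045 dir 84.61
mark
[ 0.5259 -0.3252] [ 0.5916 -0.3313] len 0.066 dir -5.35
pocket L
[ 0.5351 -0.2359] [ 0.5808 -0.2399] len 0.0459 dir -4.94
lid front w2
[ 0.4994 -0.4456] [ 0.5204 -0.2003] len 0.2462 dir 85.13
lid front w1
[ 0.5    -0.4454] [ 0.5169 -0.2523] len 0.1938 dir 85.0
grip bottom end (array([0.4469, 0.0091, 0.1544]), [np.float64(0.1), np.float64(0.1)])
grip
[0.4468 0.0092] [0.458  0.0974] len 0.0889 dir 82.79
plate [0.4531 0.0539 0.004 ] [np.float64(-8.2), np.float64(-10.3), np.float64(83.1), np.float64(81.7)] [np.float64(0.0975), np.float64(0.1005), np.float64(0.1174), np.float64(0.1137)]
plate [0.453 0.054 0.008] [np.float64(-8.2), np.float64(-10.3), np.float64(83.1), np.float64(81.7)] [np.float64(0.0967), np.float64(0.0995), np.float64(0.1164), np.float64(0.1126)]
```

Box yaw is about −5.1°, and the bar mark is at about (0.568, −0.329). The grip centre is at about (0.4524, 0.0533, 0.15) with yaw −7.2°. These agree with the stated sizes: the pocket measures 39.5 mm, the slot 104.5 mm and the grip 89 mm.

```bash
python3 -c "
from h import *
plan([.4524,.0533,.37],82.8)"
```

```text
now [ 0.447  -0.0121  0.4584] yaw 91.8
[[np.float64(2.17), np.float64(0.25), np.float64(2.95), np.float64(3.0)], [np.float64(2.18), np.float64(0.13), np.float64(2.95), np.float64(3.0)], [np.float64(2.19), np.float64(0.02), np.float64(2.95), np.float64(3.0)]]
```

move_arm:
  targets:
    - [[2.2,0.2,2.9,3.0,1],[2.2,0.1,3.0,3.0,1],[2.2,0.0,3.0,3.0,1],[0,0,0,0,1],[0,0,0,0,1],[0,0,0,0,1]]

```text
t: 3.63
ee_pos: [0.4514, 0.0545, 0.3701]
eef_rot: [0.0, 0.749, 0.662, -0.0]
contact_force: [0.4, 0.1, 0.3]
gripper_width: 0.0879
finger_force: 0.0
```

```bash
python3 -c "
from h import *
plan([.4524,.0533,.313],82.8)"
```

```text
now [0.4514 0.0545 0.3701] yaw 82.92
[[np.float64(-0.05), np.float64(0.06), np.float64(2.85), np.float64(0.06)], [np.float64(-0.05), np.float64(0.06), np.float64(2.85), np.float64(0.06)]]
```

move_arm:
  targets:
    - [[0,0.1,2.8,0,1],[-0.1,0,2.8,0,1],[0,0,0.1,0,1],[0,0,0,0,0.3],[0,0,0,0,0],[0,0,0,0,0],[0,0,0,0,0],[0,0,0,0,0],[0,0,0,0,0],[0,0,0,0,0]]

```text
t: 4.47
ee_pos: [0.4518, 0.0547, 0.3131]
eef_rot: [0.0, 0.749, 0.662, 0.0]
contact_force: [-0.6, -0.5, -0.3]
gripper_width: 0.0445
finger_force: 0.0
```

move_arm:
  targets:
    - [[0,0,0,0,0],[0,0,0,0,0],[0,0,0,0,0],[0,0,0,0,0],[0,0,0,0,0],[0,0,0,0,0]]

```text
t: 4.97
ee_pos: [0.4517, 0.0547, 0.3126]
eef_rot: [-0.0, 0.749, 0.662, -0.0]
contact_force: [-0.2, -0.4, -0.9]
gripper_width: 0.0179
finger_force: 29.9
```

```bash
python3 -c "
from h import *
s,p,r=st(); print(s['gripper_width'],s['finger_force'],s['contact_force'],p)"
```

```text
0.017892551329331055 29.90006446838379 [-0.20938309 -0.3899374  -0.91595973] [0.45168734 0.05468311 0.31262627]
```

move_arm:
  targets:
    - [[0,0,-1.5,0,0],[0,0,-3,0,0],[0,0,-3.5,0,0],[0,0,-3.5,0,0],[0,0,-2.5,0,0],[0,0,0,0,0],[0,0,0,0,0],[0,0,0,0,0]]

```text
t: 5.63
ee_pos: [0.4512, 0.0544, 0.4516]
eef_rot: [-0.0, 0.749, 0.662, -0.001]
contact_force: [-0.9, -0.9, -2.3]
gripper_width: 0.0179
finger_force: 29.9
```

Run:
```python
from h import *
import pickle
s,p,r=st();print(s['t'],p,s['gripper_width'],s['finger_force'],s['contact_force'])
W=manip.camera_params('wrist');a=manip.get_image('wrist');S=manip.camera_params('scene');b=manip.get_image('scene')
cv2.imwrite('pics/g_w.png',a[:,:,::-1]);cv2.imwrite('pics/g_s.png',b[:,:,::-1])
# predicted hook points from nominal grasp
def hook(p,r,q): # hook axes: x=tool y, y=tool x, z=-tool z
    q=np.atleast_2d(q)/1000; return p+r.apply(np.c_[q[:,1],q[:,0],.163-q[:,2]])
q=[[0,-45,0],[0,45,0],[-10,0,-60],[-10,0,-112],[10,0,-112],[10,0,-103]]
X=hook(p,r,q);print(proj(W,X).round(0).tolist(),proj(S,X).round(0).tolist())
u=proj(S,X[3:4])[0].astype(int); x0=max(u[0]-55,0);y0=max(u[1]-90,0)
c=cv2.resize(b[y0:y0+120,x0:x0+110,::-1],None,fx=4,fy=4,interpolation=cv2.INTER_CUBIC)
d=cv2.resize(a[180:360,180:380,::-1],None,fx=1.75,fy=1.75);h=max(c.shape[0],d.shape[0])
pad=lambda i:cv2.copyMakeBorder(i,0,h-i.shape[0],0,0,cv2.BORDER_CONSTANT)
print(x0,y0,c.shape);cv2.imwrite('pics/g.png',np.hstack([pad(c),pad(d)]))
pickle.dump((W,S,p),open('pics/g.pkl','wb'))
plan([.5513,-.2574,.455],84.9)
```

```text
5.6333 [0.45117788 0.05444718 0.45157424] 0.017914457779466167 29.898988008499146 [-0.85943164 -0.89618174 -2.32115924]
[[279.0, 383.0], [279.0, 195.0], [262.0, 245.0], [265.0, 218.0], [293.0, 218.0], [294.0, 222.0]] [[266.0, 200.0], [234.0, 212.0], [253.0, 225.0], [254.0, 237.0], [251.0, 232.0], [250.0, 230.0]]
198 147 (480, 440, 3)
now [0.4511 0.0544 0.451 ] yaw 82.98
[[np.float64(-3.3), np.float64(1.53), np.float64(-0.04), np.float64(-0.21)], [np.float64(-3.31), np.float64(1.52), np.float64(-0.04), np.float64(-0.21)], [np.float64(-3.31), np.float64(1.5), np.float64(-0.04), np.float64(-0.21)], [np.float64(-3.32), np.float64(1.49), np.float64(-0.04), np.float64(-0.21)], [np.float64(-3.33), np.float64(1.48), np.float64(-0.04), np.float64(-0.21)], [np.float64(-3.33), np.float64(1.47), np.float64(-0.04), np.float64(-0.21)], [np.float64(-3.34), np.float64(1.45), np.float64(-0.04), np.float64(-0.21)], [np.float64(-3.34), np.float64(1.44), np.float64(-0.04), np.float64(-0.21)], [np.float64(-3.35), np.float64(1.43), np.float64(-0.04), np.float64(-0.21)]]
```

View pics/g.png

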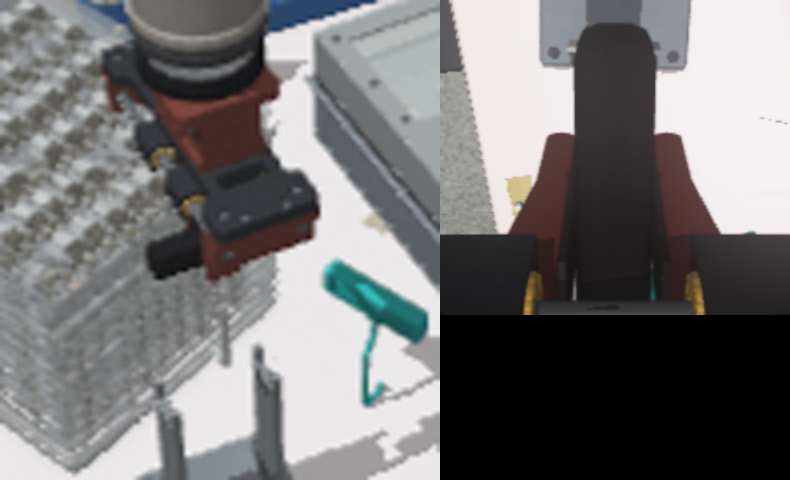

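The scene crop shows the shank tip at about (254,238), where a nominal grasp predicts (254,237). The wrist crop shows the grip centred between the fingers.

move_arm:
  targets:
    - [[-3.3,1.5,0,-0.2,0],[-3.3,1.5,0,-0.2,0],[-3.3,1.5,0,-0.2,0],[-3.3,1.5,0,-0.2,0],[-3.3,1.5,0,-0.2,0],[-3.3,1.5,0,-0.2,0],[-3.3,1.5,0,-0.2,0],[-3.3,1.4,0,-0.2,0],[-3.3,1.4,0,-0.3,0],[0,0,0,0,0]]

```text
t: 6.57
ee_pos: [0.5514, -0.263, 0.4498]
eef_rot: [-0.0, 0.741, 0.671, -0.002]
contact_force: [0.9, -0.8, -1.4]
gripper_width: 0.0181
finger_force: 29.9
```

move_arm:
  targets:
    - [[0,0,0,0,0],[0,0,0,0,0],[0,0,0,0,0]]

```text
t: 6.82
ee_pos: [0.5517, -0.2534, 0.4518]
eef_rot: [-0.001, 0.737, 0.676, -0.0]
contact_force: [-0.3, 0.9, -1.4]
gripper_width: 0.0178
finger_force: 29.9
```

Run:
```python
from h import *
plan([.5513,-.2574,.425],84.9)
a=manip.get_image('scene');b=manip.get_image('wrist')
cv2.imwrite('pics/p_s.png',a[:,:,::-1]);cv2.imwrite('pics/p_w.png',b[:,:,::-1])
c=cv2.resize(a[110:230,260:390,::-1],None,fx=4,fy=4,interpolation=cv2.INTER_CUBIC)
cv2.imwrite('pics/p.png',c)
s,p,r=st();S=manip.camera_params('scene');q=np.array([[-10,0,-60],[-10,0,-112],[10,0,-112],[10,0,-103]])/1000
X=p+r.apply(np.c_[q[:,1],q[:,0],.163-q[:,2]]); print(((proj(S,X)-[260,110])*4).round(0).tolist())
```

```text
now [ 0.5517 -0.2534  0.4518] yaw 85.0
[[np.float64(-0.4), np.float64(-0.01), np.float64(2.68), np.float64(0.1)]]
[[252.0, 199.0], [247.0, 251.0], [233.0, 236.0], [234.0, 227.0]]
```

View pics/p.png

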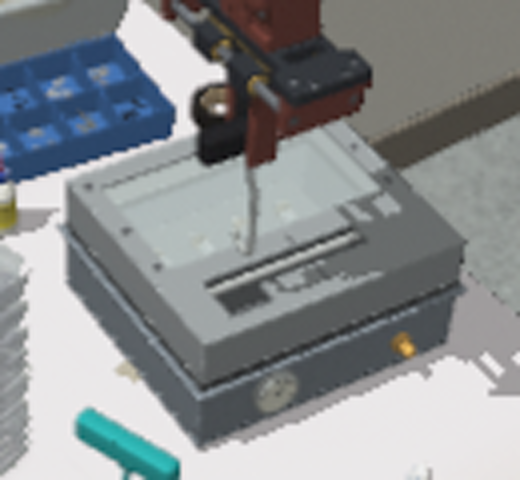

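The scene crop shows the hook above the lid with its lowest point at (248,253), against a predicted (247,251). The pocket is at (243,298). Lowering.

move_arm:
  targets:
    - [[-0.4,0,1.5,0,0],[0,0,1.5,0,0],[0,0,0,0,0],[0,0,0,0,0]]

```text
t: 7.25
ee_pos: [0.5511, -0.2582, 0.4224]
eef_rot: [-0.001, 0.738, 0.675, -0.0]
contact_force: [-0.7, 0.1, -1.2]
gripper_width: 0.0177
finger_force: 29.9
```

move_arm:
  targets:
    - [[0,0,1,0,0],[0,0,1,0,0],[0,0,1,0,0],[0,0,0,0,0],[0,0,0,0,0]]

```text
t: 7.67
ee_pos: [0.5511, -0.2589, 0.3917]
eef_rot: [-0.001, 0.738, 0.675, -0.0]
contact_force: [-0.2, -0.7, -0.6]
gripper_width: 0.0174
finger_force: 29.9
```

Run:
```python
from h import *
plan([.5513,-.2574,.373],84.9); print(st()[0]['contact_force'],st()[0]['moment'])
```

```text
now [ 0.5511 -0.2589  0.3917] yaw 84.88
[[np.float64(0.15), np.float64(0.01), np.float64(1.87), np.float64(-0.02)]]
[-0.24517131 -0.70627769 -0.58375843] [-0.03118243 -0.08159443 -0.02972825]
```

move_arm:
  targets:
    - [[0.1,0,1,0,0],[0,0,0.9,0,0],[0,0,0,0,0],[0,0,0,0,0],[0,0,0,0,0]]

```text
t: 8.08
ee_pos: [0.5515, -0.258, 0.3737]
eef_rot: [-0.0, 0.738, 0.675, 0.0]
contact_force: [-0.2, 0.5, -1.9]
gripper_width: 0.0179
finger_force: 29.9
```

Run:
```python
from h import *
plan([.5742,-.2594,.373],84.9); print(st()[0]['contact_force'],st()[0]['moment'])
```

```text
now [ 0.5515 -0.258   0.3737] yaw 84.87
[[np.float64(0.06), np.float64(2.27), np.float64(0.07), np.float64(-0.03)]]
[-0.15718461  0.45894999 -1.88961852] [-0.04703412 -0.05612498 -0.03020904]
```

move_arm:
  targets:
    - [[0,0.8,0.1,0,0],[0,0.8,0,0,0],[0,0.7,0,0,0],[0,0,0,0,0],[0,0,0,0,0],[0,0,0,0,0]]

```text
t: 8.58
ee_pos: [0.5744, -0.26, 0.3725]
eef_rot: [-0.0, 0.738, 0.675, -0.0]
contact_force: [-0.9, 0.7, -0.3]
gripper_width: 0.0179
finger_force: 29.9
```

Run:
```python
from h import *
plan([.5742,-.2594,.373],84.9); print(st()[0]['contact_force'],st()[0]['moment'])
plan([.568,-.3291,.373],84.9)
```

```text
now [ 0.5744 -0.26    0.3725] yaw 84.88
[[np.float64(0.05), np.float64(-0.02), np.float64(-0.05), np.float64(-0.02)]]
[-0.89578938  0.68431865 -0.32625651] [-0.05941792 -0.03762312 -0.01302602]
now [ 0.5744 -0.26    0.3725] yaw 84.88
[[np.float64(-3.47), np.float64(-0.01), np.float64(-0.02), np.float64(-0.01)], [np.float64(-3.47), np.float64(-0.01), np.float64(-0.02), np.float64(-0.01)]]
```

move_arm:
  targets:
    - [[0,0,-0.5,0,0],[0,0,0,0,0],[-1.2,0,0,0,0],[-1.2,0,0,0,0],[-1.2,0,0,0,0],[-1.2,0,0,0,0],[-1.1,0,0,0,0],[-1.0,0,0,0,0],[0,0,0,0,0],[0,0,0,0,0]]

```text
t: 9.42
ee_pos: [0.5679, -0.3296, 0.3774]
eef_rot: [-0.0, 0.739, 0.674, 0.0]
contact_force: [0.6, 1.0, -0.7]
gripper_width: 0.018
finger_force: 29.9
```

Run:
```python
from h import *
plan([.568,-.3288,.382],84.9); s=st()[0];print(s['contact_force'],s['moment'])
a=manip.get_image('scene');b=manip.get_image('wrist')
c=cv2.resize(a[110:230,260:390,::-1],(520,480),interpolation=cv2.INTER_CUBIC)
cv2.imwrite('pics/q.png',c);cv2.imwrite('pics/q_w.png',b[:,:,::-1])
```

```text
now [ 0.5679 -0.3296  0.3774] yaw 84.78
[[np.float64(0.08), np.float64(0.01), np.float64(-0.46), np.float64(-0.12)]]
[ 0.59206453  1.00225766 -0.74581435] [-0.01251521 -0.07781878 -0.01266457]
```

View pics/q.png

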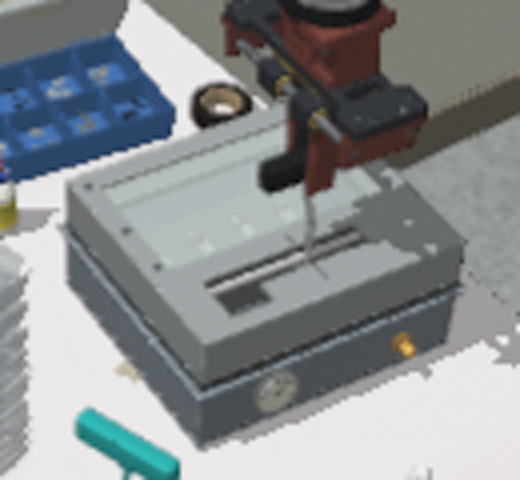

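The scene crop shows the shank entering the slot right at the centre mark, at about (308,260). The lid is still shut. Seating next, then pulling slowly.

move_arm:
  targets:
    - [[0.1,0,-0.1,0,0],[0,0,-0.1,0,0],[0,0,-0.1,0,0],[0,0,-0.1,0,0],[0,0,0,0,0],[0,0,0,0,0]]

```text
t: 10.02
ee_pos: [0.5683, -0.3276, 0.3817]
eef_rot: [0.0, 0.738, 0.675, 0.0]
contact_force: [0.8, -0.1, -1.0]
gripper_width: 0.0178
finger_force: 29.9
```

move_arm:
  targets:
    - [[0,0,-0.1,0,0],[0,0,-0.1,0,0],[0,0,0,0,0],[0,0,0,0,0]]

```text
t: 10.35
ee_pos: [0.5682, -0.3277, 0.383]
eef_rot: [-0.0, 0.738, 0.675, 0.0]
contact_force: [3.2, -0.2, -7.8]
gripper_width: 0.0179
finger_force: 29.9
```

move_arm:
  targets:
    - [[0,0,-0.1,0,0],[0,0,-0.1,0,0],[0,0,0,0,0],[0,0,0,0,0]]

```text
t: 10.68
ee_pos: [0.5682, -0.3276, 0.3845]
eef_rot: [-0.001, 0.738, 0.675, -0.0]
contact_force: [4.5, -1.0, -17.1]
gripper_width: 0.0178
finger_force: 29.9
```

move_arm:
  targets:
    - [[0,0,-0.1,0,0],[0,0,-0.1,0,0],[0,0,0,0,0],[0,0,0,0,0]]

```text
t: 11.02
ee_pos: [0.5687, -0.3277, 0.3892]
eef_rot: [0.001, 0.738, 0.675, 0.001]
contact_force: [2.5, -0.0, -4.3]
gripper_width: 0.0173
finger_force: 29.9
```

The seal broke cleanly: the force dropped from 17 N to 4 N. Raising about 8 mm to reach a 20 mm opening, following the arc slightly.

move_arm:
  targets:
    - [[0,0.1,-0.2,0,0],[0,0.1,-0.2,0,0],[0,0,-0.2,0,0],[0,0.1,-0.2,0,0],[0,0,0,0,0],[0,0,0,0,0],[0,0,0,0,0],[0,0,0,0,0],[0,0,0,0,0]]

```text
t: 11.77
ee_pos: [0.5712, -0.3281, 0.3961]
eef_rot: [0.0, 0.738, 0.675, -0.0]
contact_force: [0.2, 1.1, -3.5]
gripper_width: 0.0179
finger_force: 29.9
```

Run:
```python
from h import *
s,p,r=st();print(s['t'],p,s['contact_force'],s['gripper_width'])
a=manip.get_image('scene');S=manip.camera_params('scene');b=manip.get_image('wrist')
cv2.imwrite('pics/f_w.png',b[:,:,::-1])
c=cv2.resize(a[110:230,260:390,::-1],None,fx=4,fy=4,interpolation=cv2.INTER_CUBIC);cv2.imwrite('pics/f.png',c)
# box frame model -> pixels of lid front-left top corner and mark for several openings
th=np.radians(-5.1);Rz=np.array([[np.cos(th),-np.sin(th),0],[np.sin(th),np.cos(th),0],[0,0,1]])
O=np.array([.568,-.3291,0])-Rz@[-.055,0,0];print('box',O)
for o in(0,15,20,25):
    a=o/230; out=[]
    for q in([-.112,.125,.124],[-.112,-.125,.124]):
        d=np.array(q)-[.12,0,.076]; x=np.array([.12+d[0]*np.cos(a)+d[2]*np.sin(a),q[1],.076-d[0]*np.sin(a)+d[2]*np.cos(a)])
        out.append(((proj(S,O+Rz@x)[0]-[260,110])*4).round(0).tolist())
    print(o,out)
```

```text
11.7667 [ 0.57117599 -0.32809685  0.39607322] [ 0.15809855  1.14513588 -3.46319413] 0.017861886685779597
box [ 0.62278226 -0.33398919  0.        ]
0 [[203.0, 343.0], [466.0, 237.0]]
15 [[202.0, 326.0], [466.0, 221.0]]
20 [[201.0, 320.0], [465.0, 215.0]]
25 [[200.0, 315.0], [465.0, 209.0]]
```

View pics/f.png

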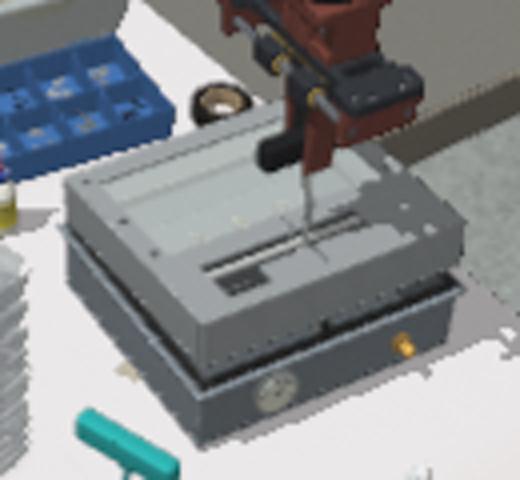

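The scene crop shows the lid open evenly, its front-left corner raised from about (203,347) to (203,325), which is about 19 mm. One more millimetre, then a hold check.

move_arm:
  targets:
    - [[0,0,-0.1,0,0],[0,0,0,0,0],[0,0,0,0,0],[0,0,0,0,0],[0,0,0,0,0],[0,0,0,0,0],[0,0,0,0,0],[0,0,0,0,0],[0,0,0,0,0],[0,0,0,0,0]]

```text
t: 12.7
ee_pos: [0.5712, -0.328, 0.3965]
eef_rot: [-0.0, 0.738, 0.675, -0.0]
contact_force: [1.3, -0.2, -9.9]
gripper_width: 0.0178
finger_force: 29.9
```

Run:
```python
from h import *
s,p,r=st();print(s['t'],p,s['contact_force'],s['finger_force'])
b=manip.get_image('scene')[:,:,::-1]; c=cv2.resize(b[110:230,260:390],(520,480),interpolation=cv2.INTER_CUBIC)
q=cv2.imread('pics/q.png')
t=q[300:358,175:260]; m=cv2.matchTemplate(c[255:370,165:270],t,cv2.TM_CCOEFF_NORMED); _,v,_,l=cv2.minMaxLoc(m); print('corner shift px',l[0]-10,l[1]-45,v,'(20mm = -23)')
```

```text
12.7 [ 0.57119854 -0.3280338   0.39653465] [ 1.30327332 -0.24939332 -9.87409112] 29.945795238018036
corner shift px -3 -19 0.9774886965751648 (20mm = -23)
```

move_arm:
  targets:
    - [[0,0,-0.1,0,0],[0,0,-0.1,0,0],[0,0,0,0,0],[0,0,0,0,0],[0,0,0,0,0],[0,0,0,0,0],[0,0,0,0,0],[0,0,0,0,0]]

```text
t: 13.42
ee_pos: [0.5714, -0.328, 0.3992]
eef_rot: [0.0, 0.738, 0.675, 0.0]
contact_force: [3.1, 0.9, -6.0]
gripper_width: 0.0177
finger_force: 29.9
```

Run:
```python
from h import *
s,p,r=st();print(s['t'],p,s['contact_force'],s['finger_force'],np.abs(s['joint_velocities']).max())
b=manip.get_image('scene')[:,:,::-1]; c=cv2.resize(b[110:230,260:390],(520,480),interpolation=cv2.INTER_CUBIC)
q=cv2.imread('pics/q.png')
for x0,x1,y0,y1 in((175,260,300,358),(330,460,225,290)):
    t=q[y0:y1,x0:x1]; m=cv2.matchTemplate(c[y0-45:y1+10,x0-10:x1+10],t,cv2.TM_CCOEFF_NORMED); _,v,_,l=cv2.minMaxLoc(m); print(l[0]-10,l[1]-45,v)
```

```text
13.4167 [ 0.57143899 -0.32799678  0.39917032] [ 3.13636035  0.92697575 -5.95113917] 29.94627445936203 0.0008337322954767438
-3 -23 0.9713846445083618
-1 -22 0.8952019810676575
```

Image and kinematics both put the front edge about 20–21 mm open, and it is steady.

```bash
python3 -c "
from station import manip
print(manip.hand_in())"
```

```text
the job is handed in; nothing more can be done
None
```

The job is handed in, with no verdict returned: the seal broke with the hook at the centre mark, and the hook now holds the lid steady with its front edge about 20 mm open, at 13.4 s of the 42 s allowed.

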